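# Tip the mould wedge out of the tall holder and send it on with the rail carrier

### The arm

A 6-joint arm with a two-finger parallel gripper is mounted at the origin on the work surface; the furniture and walls round the work are solid. World frame = base frame: x ahead of the robot, y to its left, z up, the work surface at z = 0. Lengths are in m, angles in rad, forces in N, time in s.
With the tool pointing down it reaches from about 0.35 to 0.775 m from the base axis. Payload 5.5 kg.
Tool frame: the origin (TCP) lies on the centre line of the jaws, within the pads' length; the fingertips stand 11 mm ahead of it and the grasp point (between the pads) lies 8 mm behind it (env.nose_length is the distance from the TCP to the fingertips, in m); x points along the fingers, z is the direction in which the jaws open and shut, and the axes are right-handed (so a half turn about x gives the same grasp; the last joint's range is limited). The gripper opens to 85 mm and grips with 20 to 120 N. Pads are 22 mm wide; open, the fingers measure 114 mm over their backs; the gripper's body (76 mm by 85 mm) begins 54 mm behind the grasp point. The pads swing forward as they close: fully open they stand 13 mm farther back than shut.
Start: joints at [-1.437, 0.313, 0.046, 1.304, 0, 1.431], TCP at [0.155, -0.554, 0.242] pointing down, gripper open.
Joint ranges: [-2.76, 2.76], [-0.86, 1.69], [-1.03, 1.26], [-2.2, 2.34], [-1.47, 1.5], [-3.14, 3.14]. Speed limits (rad/s): [2.57, 2.57, 3.14, 3.14, 3.14, 3.14].

### API

Orientations are given as a unit quaternion [w, x, y, z].
In Python, from workcell import env gives the robot as it stands. The module is installed in compiled form; this text tells all that it offers.
- The arm moves only by the tool step_arm, never from a script. Its argument "moves" is a list that holds one entry, the list of rows, each a list of 7 numbers: the turn, a rotation vector about the tool's x, y, z in rad, then the shift along the tool's x, y, z in m, then the opening, from 0 (shut) to 1 (fully open). In form: [[[rx, ry, rz, tx, ty, tz, grip], ...]]. A call has 1 to 12 rows; each row is the pose to reach, as a shift and turn from the pose measured when the call began, along the tool's axes at that moment; what a row does not reach only later rows make up. A row lasts 1/10 s, in which the tool goes at most 50 mm and 8.59 degrees, less where a joint would pass 70% of its speed; a pose out of reach is approached as far as the arm can. A call with a gripper value outside its range is refused whole. The fingers move at their own pace and stop on an object; "force" is the grip in N (left out, the last holds). Time passes only in rows, so rows that repeat a pose let the fingers close. It gives the time, the measured TCP pose, the force and the opening at its end, in the units of the state.
- env.get_state(): the state, without advancing time (a new reading comes with each control period).
- env.read_camera(name): name is "scene" or "top" or "wrist"; returns (picture, depth): 400x640x3 uint8, red, green, blue; 400x640 float32, m along the optical axis (not along the pixel's ray), 0 where there is no reading.
- env.get_calibration(name): a dict with "mtx" (3x3 intrinsics, pixels), "camera_from_world" (4x4, takes a point from world to camera coordinates); the wrist camera has in their place "T_tool_cam" (4x4, takes a point from camera to tool coordinates, whose origin is the TCP and whose axes are the tool frame's). Camera axes: x right, y down, z forward; pixel columns grow to the right and rows downward; lengths in m; the calibration is good to about 2 mm. A picture is of the moment at which its call begins: read the wrist's pose just before it. get_calibration takes no time and is no camera call.
- env.hand_in(): hands the job in, once; it reports no verdict.
Trained networks look in the newest picture that a camera, given by its name, has taken for a name from the list of things; names that differ only in an ending like _2 or _b are one class to them, and where a whole thing is asked for, a point or a joint stands for the part that bears it (a point fixed in the world has none). Each returns a list of dicts, best first, with "confidence" (0 to 1); they miss things now and then, are a little off and sometimes report something else, mostly with a low value. They report only what shows in the picture. A call takes as long as a camera call.
- env.boxes_of(camera, thing): "uv" ([column, row] in pixels, amid what is visible of it).
- env.silhouettes(camera, thing): "mask" (400x640 bool, what is visible of it) and "uv" ([column, row] in pixels, amid what is visible of it).
The state is a dict: "clock": time; "joint_pos": joint angles; "qvel": joint speeds; "tau": joint torques, N m; "tcp_pos": TCP position; "orientation": TCP orientation; "wrist_force": force on the tool from outside, world axes, zero at the start; "ft_torque": the same for the moment, N m; "finger_gap": finger opening in m.
Only numpy, scipy, OpenCV 4.12 (cv2) and the standard library are available. Lean on these libraries where they do the work, as an engineer would, in place of code of your own. Each camera call takes 0.05 s, during which the arm holds its last target.

### The job

The wooden mould wedge lies at the bottom of the tall, narrow white holder, too deep to grip: tip the holder over by its paddle so that the wedge slides out into the tray in front of it, then swing the holder fully upright again. Then pick the wedge up and lay it lengthwise, lying down inside the bed of the carrier on the rail, and after that push the loaded carrier along the rail into its next station. Leave the other things on the bench where they are.

Things in the scene. Friction and masses are not known exactly. Their poses are not given: they have to be found in the camera images.
- wedge: The beech mould wedge, 95 mm long (own y axis), 34 mm wide (own x), tapering from 22 mm thick at one end to a few mm at the other (own z); 0.035 kg. Origin at the middle of its flat underside. At the start it stands on end (y axis vertical) at the bottom of the holder, its upper end about 95 mm below the mouth.
- stand: Fixed wooden stand that carries the holder, with the open catch tray built on. Origin on the bench below the holder's pivot; z up, x along the pivot axis; the holder tips towards the stand's -y. Base plate 110 mm wide (x), from y = +50 to -290 mm, upper face 8 mm above the bench. Two uprights at x = +-36 mm, 32 mm wide in y, 143 mm high. Tray: the smooth plate between y = -60 and -284 mm, 98 mm wide inside, side lips up to 20 mm and end lip up to 26 mm above the bench.
- pivot (a point): The middle of the holder's pivot axis, 125 mm above the bench, between the uprights.
- tray (a point): Point on the tray floor, 200 mm from the pivot along the stand's -y; the wedge comes to rest about here.
- holder (a joint): Tilt of the holder, rad: 0 = upright (stop), growing as its mouth goes towards the stand's -y; stop at 2.15 (mouth pointing down into the tray at 33 degrees below level). Stiff hinge (about 0.22 N m): it stays where it is left. The bore is slippery: the wedge slides out by itself, in about a second, once the tilt is beyond about 1.95.
- paddle (a point): Middle of the paddle, a wooden disc on the holder's back: 32 mm in diameter, 14 mm thick along the pivot axis (stand's x), so it can be pinched from above along that axis at every tilt. It moves with the holder on a circle of 115.6 mm radius about the pivot: with the holder upright it lies 58 mm from the pivot towards the stand's +y and 100 mm above it. The holder turns between the fingers.
- mouth (a point): Centre of the mouth of the holder, a square glazed tube 52 mm outside, 44 mm inside, 190 mm long; the mouth is 120 mm from the pivot along the tube, the closed foot 70 mm the other way.
- rail: Fixed grey base, 110 x 410 mm, with two steel rods; it carries the carrier. Origin on the bench at the middle; z up, y along the rail towards the next station. End blocks 34 mm high.
- carrier (a joint): Travel of the carrier along the rail's +y, m: 0 = first station, 0.18 = next station; stops at -0.006 and 0.188. A sprung detent holds it at both; pushing it out takes up to about 6 N, and past halfway (0.09) it is drawn on to the next station by itself.
- bed (a point): Centre of the floor of the carrier's bed, 42 mm above the bench; its axes are the rail's. Bed 132 mm long inside (rail's y), 92 mm wide, side lips 7 mm, end lips 10 mm high.
- push_tab (a point): Point on the outer (rear, rail's -y) face of the upright push tab on the carrier's rear end, 88 mm above the bench, 78 mm behind the bed's centre. The tab is 36 mm wide (rail's x), 12 mm thick, top 108 mm above the bench.
- station_next (a point): Where the bed's centre (point bed) stands at the next station.
- jar_blue: Bystander, to be left alone: blue jar with a pale lid, 60 mm wide, 120 mm high. Origin at the centre of its underside.
- plug_big: Bystander, to be left alone: white plaster plug, 43 mm wide, 38 mm high. Origin at the centre of its underside.
- plug_small: Bystander, to be left alone: white plaster plug, 38 mm wide and high. Origin at the centre of its underside.

How it is judged:
On the way, in this order (a step that is already met when the one before it is completed fails the run):
1. the holder is tipped and the wedge has slid out of it into the tray (value of joint holder above 1 rad and y of wedge in the frame of stand below -0.135 m and z of wedge in the frame of stand between 0 and 0.06 m), for 0.1 s.
2. the holder stands upright again, with the wedge out of it (value of joint holder below 0.08 rad and y of wedge in the frame of stand below -0.135 m and z of wedge in the frame of stand between 0 and 0.06 m), for 0.2 s.
3. the wedge lies lengthwise in the bed of the carrier, still at the first station (x of wedge in the frame of bed between -0.032 and 0.032 m and y of wedge in the frame of bed between -0.025 and 0.025 m and z of wedge in the frame of bed between -0.006 and 0.03 m and angle between wedge's own y axis and vertical between 1.3 and 1.85 rad and angle between the y axis of wedge and the y axis of rail, either way round below 0.4 rad and value of joint carrier below 0.03 m and contact force between wedge and the fingers below 0.05 N), for 0.2 s.
At the end, for the whole second after the job is handed in: Wedge at rest, lying level (0.27 rad) and lengthwise (0.4 rad) in the carrier bed, origin within 32 mm across, 25 mm along and -6 to 30 mm above the centre of the bed floor; carrier in the next station (joint 0.170 to 0.188); holder upright (joint below 0.08) (x of wedge in the frame of bed between -0.032 and 0.032 m and y of wedge in the frame of bed between -0.025 and 0.025 m and z of wedge in the frame of bed between -0.006 and 0.03 m and angle between wedge's own y axis and vertical between 1.3 and 1.85 rad and angle between the y axis of wedge and the y axis of rail, either way round below 0.4 rad and value of joint holder below 0.08 rad and value of joint carrier between 0.17 and 0.1885 m and linear speed of wedge below 0.02 m/s); the robot touches nothing.
It fails at once if a bystander is moved by more than 30 mm (distance of any of jar_blue, plug_big, plug_small from where it was at the start of the episode above 0.03 m).
It also fails if it takes over 70 s, if anything falls off the work surface, if the arm or the gripper's body presses on something with over 40 N, if the wrist force passes 120 N, or if a joint passes its speed limit or range.

## Working session

There is one attempt and no reset: what is moved stays moved. The work goes in short steps, Python scripts to look and compute and a tool call to move; the robot and the scene stay as the last step left them, time stands still between calls to the robot, and variables do not carry over. Pictures are saved under pics/ and viewed, and the job is handed in when it is done.

Besides the shell and the picture viewer there is one more tool, called after "Emit:" by a JSON object that holds its "name" and its "arguments", one argument or row to a line. step_arm: Moves the arm, as the interface text tells. Its arguments: {"type":"object","properties":{"moves":{"type":"array","items":{"type":"array","items":{"type":"array","items":{"type":"number"}}}},"force":{"type":"number"}},"required":["moves"]}

```bash
mkdir -p pics; ls; cat > h.py <<'E'
import numpy as np, cv2
from workcell import env
from scipy.spatial.transform import Rotation as R
def snap(name,fn):
    st=env.get_state()
    p,d=env.read_camera(name)
    cv2.imwrite('pics/'+fn+'.png',p[:,:,::-1]); np.savez('pics/'+fn+'.npz',d=d,pos=st['tcp_pos'],q=st['orientation'])
    return p,d,st
def Twc(name,st=None):
    c=env.get_calibration(name)
    if name=='wrist':
        T=np.eye(4);q=st['orientation'];T[:3,:3]=R.from_quat([q[1],q[2],q[3],q[0]]).as_matrix();T[:3,3]=st['tcp_pos']
        return np.array(c['mtx']),T@np.array(c['T_tool_cam'])
    return np.array(c['mtx']),np.linalg.inv(np.array(c['camera_from_world']))
def pt(uv,z,K,T):
    r=np.linalg.inv(K)@[uv[0],uv[1],1.0]
    return (T@np.r_[r*z,1])[:3]
def ray(uv,K,T):
    r=T[:3,:3]@(np.linalg.inv(K)@[uv[0],uv[1],1.0]); return T[:3,3],r
def onplane(uv,h,K,T):
    o,r=ray(uv,K,T); return o+r*(h-o[2])/r[2]
def proj(P,K,T):
    p=np.linalg.inv(T)@np.r_[P,1]; q=K@p[:3]; return q[:2]/q[2]
def cloud(d,K,T):
    v,u=np.mgrid[0:d.shape[0],0:d.shape[1]]
    P=np.stack([(u-K[0,2])/K[0,0]*d,(v-K[1,2])/K[1,1]*d,d],-1)
    W=P@T[:3,:3].T+T[:3,3]; W[d<=0]=np.nan
    return W
E
python3 - <<'E'
from h import *
for n in ['scene','top','wrist']:
    p,d,st=snap(n,n+'0'); K,T=Twc(n,st); print(n,T[:3,3].round(3),T[:3,2].round(2),K[0,0])
print(st)
for n in ['scene','top']:
  for t in ['holder','paddle','mouth','stand','tray','rail','carrier','bed','push_tab','wedge','jar_blue','plug_big','plug_small']:
    try:
        K,T=Twc(n); d=np.load(f'pics/{n}0.npz')['d']
        for b in env.boxes_of(n,t)[:2]:
            u,v=b['uv']; z=d[int(v),int(u)]; print(n,t,np.round(b['uv']),round(b['confidence'],2),pt(b['uv'],z,K,T).round(3))
    except Exception as e: print(n,t,e)
E
```

```text
pics
scene [0.262 0.46  0.945] [ 0.34 -0.43 -0.84] 388.5534042312547
top [0.364 0.04  0.982] [ 0.24 -0.   -0.97] 365.19185748778915
wrist [ 0.225 -0.534  0.372] [-0.27 -0.08 -0.96] 288.4401077106535
{'clock': 0.1, 'joint_pos': array([-1.43658066e+00,  3.13956118e-01,  4.51284714e-02,  1.30361061e+00,
       -1.81263304e-05,  1.43121819e+00]), 'qvel': array([ 0.00106811, -0.00284045,  0.00217773,  0.00136881,  0.00194544,
       -0.00012779]), 'tau': array([ 3.90771180e-03, -4.81724167e+01,  2.99244833e+01,  1.27048741e-02,
       -1.27400331e-04, -2.25154444e-06]), 'tcp_pos': array([ 0.15541218, -0.55315775,  0.24149517]), 'orientation': array([ 0.56314287,  0.42749418,  0.56397071, -0.42668006]), 'wrist_force': array([-0.67569514,  0.37618636,  0.44338302]), 'ft_torque': array([0.00302587, 0.02861402, 0.04040839]), 'finger_gap': 0.08544608736953832}
scene holder [290. 218.] 0.8 [0.579 0.145 0.215]
scene paddle [291. 218.] 0.95 [0.577 0.144 0.218]
scene mouth [288. 218.] 0.68 [0.584 0.146 0.21 ]
scene stand [299. 212.] 0.88 [0.576 0.118 0.207]
scene tray [301. 213.] 0.81 [0.577 0.112
[... 342 characters left out ...]
97  0.088]
scene plug_big [424. 204.] 0.6 [ 0.39  -0.198  0.034]
top holder [283. 185.] 0.72 [0.62  0.14  0.106]
top paddle [284. 185.] 0.59 [0.62  0.138 0.106]
top mouth [287. 181.] 0.8 [0.614 0.126 0.155]
top stand [325. 184.] 0.87 [0.652 0.036 0.008]
top tray [321. 184.] 0.96 [0.653 0.047 0.007]
top tray [324. 240.] 0.47 [0.492 0.035 0.041]
top rail [294. 261.] 0.57 [0.439 0.113 0.016]
top carrier [327. 241.] 0.76 [0.489 0.029 0.041]
top push_tab [423. 216.] 0.75 [ 0.544 -0.202  0.118]
top push_tab [328. 242.] 0.68 [0.488 0.026 0.043]
top jar_blue [424. 215.] 0.81 [ 0.544 -0.205  0.12 ]
top plug_big [416. 276.] 0.6 [ 0.404 -0.199  0.04 ]
top plug_small [213. 204.] 0.66 [0.584 0.333 0.037]
```

View pics/scene0.png

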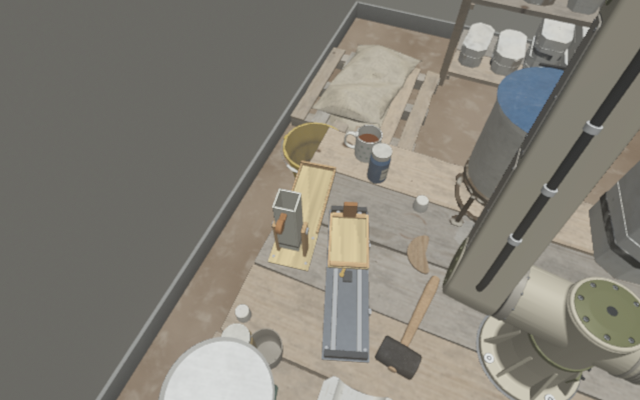

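View pics/top0.png

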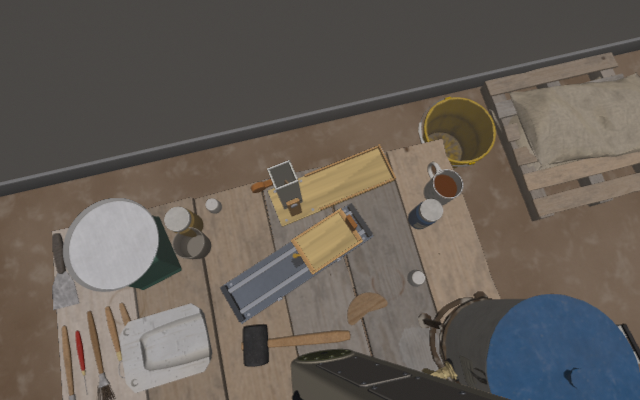

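View pics/wrist0.png

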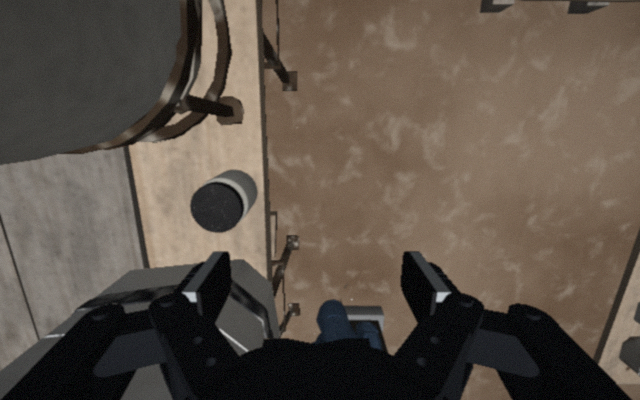

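```bash
python3 - <<'E'
import cv2
a=cv2.imread('pics/top0.png')[130:330,200:400];b=cv2.imread('pics/scene0.png')[150:370,240:440]
cv2.imwrite('pics/t0c.png',cv2.resize(a,None,fx=3.5,fy=3,interpolation=2)[:, :] if 0 else cv2.resize(a,(600,600),interpolation=2))
cv2.imwrite('pics/s0c.png',cv2.resize(b,(545,600),interpolation=2))
from h import *
for n in ['top','scene']:
    d=np.load(f'pics/{n}0.npz')['d'];K,T=Twc(n);W=cloud(d,K,T)
    np.savez(f'pics/{n}W.npz',W=W)
    # carrier bed floor mask z 0.038..0.046 ; tray floor z .005-.012
    m=(abs(W[...,2]-0.042)<0.004)&(W[...,0]>.38)&(W[...,0]<.62)&(abs(W[...,1])<.2)
    print(n,'bed',m.sum(),np.nanmedian(W[m],0).round(3),cv2.minAreaRect((W[m][:,:2]*1000).astype(np.float32)))
    img=((abs(W[...,2]-0.042)<0.004)*255).astype(np.uint8)
W=np.load('pics/topW.npz')['W']
for v in range(150,222,6):
    print(v,[ '%d,%d,%d'%tuple(1000*W[v,u]) if np.isfinite(W[v,u,0]) else '-' for u in range(252,400,10)])
E
```

```text
top bed 1869 [0.491 0.029 0.042] ((488.5504150390625, -38.86454772949219), (324.273681640625, 179.71226501464844), 88.20663452148438)
scene bed 1614 [0.489 0.029 0.042] ((481.355712890625, -37.690460205078125), (180.51211547851562, 326.89892578125), 1.5711721181869507)
150 ['1054,404,-760', '1052,352,-753', '1059,304,-767', '1055,251,-755', '1058,201,-761', '1057,150,-757', '1058,99,-756', '1059,48,-758', '1061,-2,-762', '1061,-52,-760', '1060,-103,-755', '1063,-154,-760', '755,-97,8', '750,-123,21', '760,-156,-1']
156 ['1021,402,-758', '1020,351,-753', '1024,301,-762', '1027,251,-767', '1027,200,-764', '1024,149,-756', '1027,99,-761', '1025,48,-753', '1026,-2,-755', '1029,-53,-760', '732,-39,19', '737,-68,5', '737,-97,6', '735,-124,14', '742,-155,-2']
162 ['989,400,-758', '991,350,-761', '993,300,-765', '629,128,246', '992,199,-758', '993,148,-757', '995,98,-762', '995,47,-761', '997,-2,-762', '717,-11,10', '719,-40,5', '719,-68,6', '719,-96,8', '719,-125,7', '724,-155,-2']
168 ['957,398,-756', '961,349,-766', '616,149,242', '625,131,218', '616,106,244', '961,147,-759', '702,72,-1',
[... 1075 characters left out ...]
0,-11,16', '616,-40,-2', '615,-68,0', '616,-96,0', '616,-123,0', '617,-152,-2']
204 ['594,236,0', '594,208,0', '594,180,0', '569,140,111', '564,114,131', '595,97,5', '594,70,9', '596,42,4', '593,15,18', '598,-12,-1', '590,-37,32', '600,-68,-5', '599,-96,-3', '598,-122,2', '599,-150,1']
210 ['577,235,-1', '577,207,0', '578,180,-2', '576,151,10', '562,118,73', '577,96,10', '577,69,9', '580,42,-3', '748,-4,-761', '569,-9,52', '573,-37,34', '582,-68,-2', '583,-95,-3', '582,-122,0', '584,-151,-4']
216 ['560,234,0', '561,206,0', '561,179,-1', '560,151,6', '559,123,10', '561,96,4', '562,69,0', '563,42,1', '555,15,39', '553,-9,54', '563,-39,5', '564,-67,0', '565,-95,-1', '565,-122,0', '566,-150,-1']
```

View pics/t0c.png

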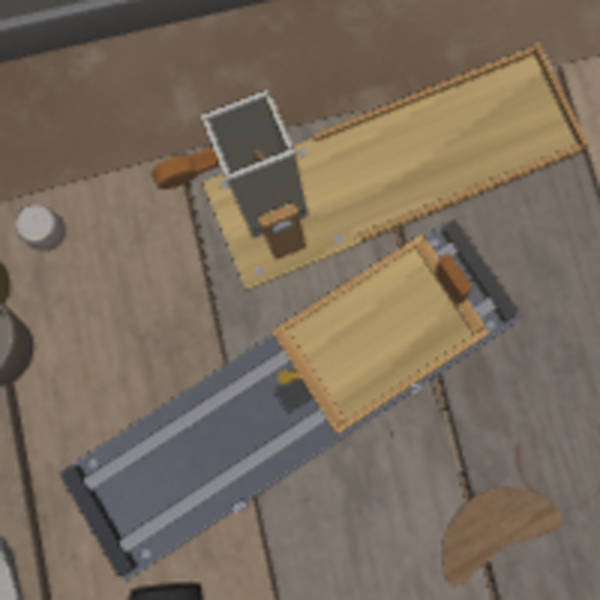

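View pics/s0c.png

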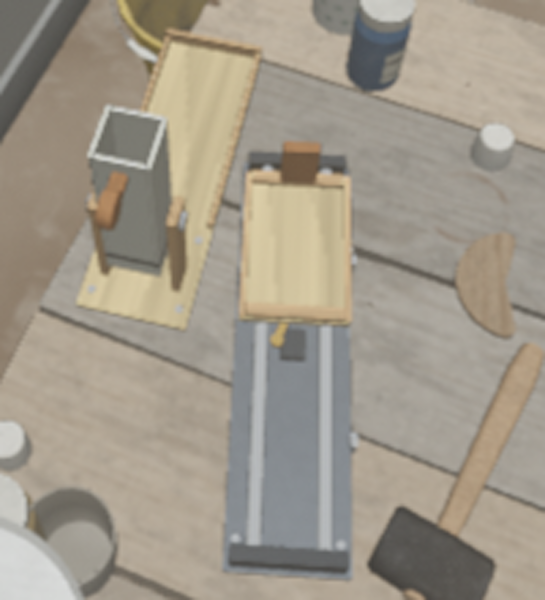

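```bash
python3 - <<'E'
from h import *
K,T=Twc('top')
f=lambda c,z: onplane(np.array(c)/3+[200,130],z,K,T)
S=lambda c,z: onplane(np.array(c)/(600/220)+[240,150],z,Ks,Ts)
Ks,Ts=Twc('scene')
def rep(n,P):
    P=np.array(P);print(n,P.round(3).tolist(),'ctr',P.mean(0).round(4),'sides',[round(float(np.linalg.norm(P[i]-P[i-1])),3) for i in range(len(P))],
     'ang',[round(float(np.degrees(np.arctan2(*(P[i]-P[i-1])[[1,0]]))),1) for i in range(len(P))])
rep('mouth',[f(c,.245) for c in [(203,117),(267,94),(293,148),(226,177)]])
rep('mouthS',[S(c,.245) for c in [(107,107),(168,112),(156,166),(90,157)]])
rep('traytop',[f((540,45),.026),f((584,147),.026),f((248,287),.008),f((205,183),.008)])
rep('traytopS',[S((170,32),.026),S((261,50),.026),S((184,327),.008),S((77,304),.008)])
rep('bed',[f(c,.051) for c in [(275,333),(423,238),(487,330),(341,430)]])
rep('bedS',[S(c,.051) for c in [(242,172),(351,175),(352,321),(240,320)]])
W=np.load('pics/topW.npz')['W'];Ws=np.load('pics/sceneW.npz')['W']
for n,w in [('top',W),('scene',Ws)]:
  p,_=None,None
  img=cv2.imread(f'pics/{n}0.png').astype(int)
  br=(img[...,2]>1.7*img[...,0])&(img[...,2]-img[...,0]>40)
  m=br&(w[...,2]>.19)&(w[...,1]>.05)&(w[...,0]<.7)&(w[...,0]>.4)
  if m.any():
    q=w[m]; print(n,'paddle',m.sum(),np.median(q,0).round(4),q.min(0).round(3),q.max(0).round(3))
  m=br&(w[...,2]>.06)&(w[...,1]<.03)&(w[...,1]>-.1)&(w[...,0]<.65)&(w[...,0]>.4)
  if m.any():
    q=w[m]; print(n,'tab',m.sum(),np.median(q,0).round(4),q.min(0).round(3),q.max(0).round(3))
E
```

```text
mouth [[0.614, 0.158, 0.245], [0.632, 0.114, 0.245], [0.592, 0.094, 0.245], [0.57, 0.14, 0.245]] ctr [0.6016 0.1267 0.245 ] sides [0.047, 0.048, 0.045, 0.051] ang [22.6, -68.1, -153.7, 115.4]
mouthS [[0.633, 0.115, 0.245], [0.591, 0.089, 0.245], [0.566, 0.135, 0.245], [0.612, 0.16, 0.245]] ctr [0.6007 0.1249 0.245 ] sides [0.049, 0.05, 0.052, 0.053] ang [-65.1, -148.2, 118.4, 28.4]
traytop [[0.764, -0.118, 0.026], [0.664, -0.156, 0.026], [0.534, 0.148, 0.008], [0.63, 0.191, 0.008]] ctr [0.6478 0.0166 0.017 ] sides [0.337, 0.106, 0.331, 0.106] ang [-66.6, -159.1, 113.3, 24.3]
traytopS [[0.76, -0.114, 0.026], [0.665, -0.155, 0.026], [0.533, 0.15, 0.008], [0.63, 0.194, 0.008]] ctr [0.647  0.0189 0.017 ] sides [0.335, 0.104, 0.332, 0.106] ang [-67.0, -156.8, 113.4, 24.6]
bed [[0.487, 0.119, 0.051], [0.571, -0.007, 0.051], [0.492, -0.062, 0.051], [0.406, 0.061, 0.051]] ctr [0.4891 0.0275 0.051 ] sides [0.099, 0.152, 0.097, 0.15] ang [35.8, -56.1, -145.5, 124.8]
bedS [[0.578, -0.002, 0.051], [0.49, -0.065, 0.051], [0.403, 0.066, 0.051], [0.484, 0.127, 0.051]] ctr [0.4887 0.0318 0.051 ] sides [0.159, 0.108, 0.157, 0.102] ang [-54.1, -144.4, 123.7, 37.0]
top paddle 142 [0.5815 0.173  0.2347] [0.569 0.15  0.222] [0.597 0.194 0.242]
top tab 69 [ 0.5301 -0.029   0.107 ] [ 0.515 -0.041  0.07 ] [ 0.545 -0.016  0.11 ]
scene paddle 121 [0.5787 0.1797 0.2357] [0.568 0.151 0.228] [0.594 0.196 0.241]
scene tab 38 [ 0.5303 -0.029   0.1072] [ 0.518 -0.041  0.104] [ 0.545 -0.018  0.11 ]
```

```bash
cat >> h.py <<'E'
def down(zdeg):
    "tool x down, tool z at world yaw zdeg"
    a=np.radians(zdeg); x=np.array([0,0,-1.]); z=np.array([np.cos(a),np.sin(a),0]); y=np.cross(z,x)
    return np.stack([x,y,z],1)
def cur(st=None):
    st=st or env.get_state(); q=st['orientation']
    return R.from_quat([q[1],q[2],q[3],q[0]]).as_matrix(), np.array(st['tcp_pos'])
def rel(P,Rt=None,c=None):
    Rc,p=c or cur(); 
    rv=R.from_matrix(Rc.T@(Rt if Rt is not None else Rc)).as_rotvec()
    return np.r_[rv,Rc.T@(np.array(P)-p)]
def show(P,Rt=None,c=None,lab=''):
    print(lab,rel(P,Rt,c).round(4).tolist())
SA=np.radians(23.5); SX=np.array([np.cos(SA),np.sin(SA),0]);SY=np.array([-np.sin(SA),np.cos(SA),0]);SO=np.array([.600,.127,0])
RA=np.radians(34.3); RX=np.array([np.cos(RA),np.sin(RA),0]);RY=np.array([-np.sin(RA),np.cos(RA),0]);BED=np.array([.489,.029,.042])
def padd(t):
    y=.058*np.cos(t)-.1*np.sin(t); z=.058*np.sin(t)+.1*np.cos(t)
    return SO+SY*y+np.array([0,0,.125+z])
E
python3 - <<'E'
from h import *
Rc,p=cur(); print(Rc.round(3),p)
W=np.load('pics/topW.npz')['W'];Ws=np.load('pics/sceneW.npz')['W']
for w,n in((W,'top'),(Ws,'scene')):
  P=w[np.isfinite(w[...,0])]
  g={}
  for x in np.arange(-.1,.9,.1):
    row=[]
    for y in np.arange(-.8,.5,.1):
      m=(P[:,0]>=x)&(P[:,0]<x+.1)&(P[:,1]>=y)&(P[:,1]<y+.1); row.append(round(float(P[m,2].max()),2) if m.any() else None)
    print(n,round(x,1),row)
for zd in (23.5,-156.5): show(padd(0)+[0,0,.12],down(zd),lab=str(zd))
E
```

```text
[[-0.     0.963  0.27 ]
 [-0.     0.27  -0.963]
 [-1.    -0.     0.   ]] [ 0.15546307 -0.55364393  0.24232407]
top -0.1 [None, None, None, None, None, None, None, None, None, None, None, None, None]
top 0.0 [None, None, None, None, None, None, -0.76, None, None, -0.76, -0.03, None, None]
top 0.1 [None, None, None, None, None, 0.25, 0.01, None, 0.35, 0.06, 0.09, 0.09, 0.09]
top 0.2 [None, None, None, 0.4, 0.43, 0.4, 0.6, 0.59, 0.53, 0.07, 0.09, 0.09, 0.1]
top 0.3 [-0.75, None, None, 0.39, 0.4, 0.4, 0.04, 0.01, 0.01, 0.03, 0.04, 0.09, 0.2]
top 0.4 [-0.75, None, None, -0.0, 0.0, 0.04, 0.04, 0.06, 0.06, 0.06, 0.03, 0.09, 0.19]
top 0.5 [-0.75, None, None, None, 0.0, 0.12, 0.12, 0.11, 0.25, 0.25, 0.0, 0.11, 0.2]
top 0.6 [-0.75, -0.75, None, None, 0.1, 0.1, 0.03, 0.02, 0.25, 0.25, 0.0, 0.04, 0.0]
top 0.7 [-0.75, -0.75, None, None, 0.0, 0.06, 0.03, 0.02, 0.02, None, None, -0.76, None]
top 0.8 [-0.75, -0.75, -0.5, None, None, None, None, None, None, None, None, -0.75, -0.75]
scene -0.1 [None, None, None, 0.21, 0.2, 0.0, None, 0.31, 0.31, 0.02, None, None, None]
scene 0.0 [None, None, 0.0, 0.2
[... 171 characters left out ...]
, 0.39, 0.4, 0.4, 0.7, 0.72, 0.57, 0.06, 0.09, 0.09, None]
scene 0.3 [None, None, None, 0.39, 0.4, 0.4, 0.04, 0.01, 0.01, 0.03, 0.04, 0.09, 0.19]
scene 0.4 [None, None, None, -0.0, 0.0, 0.04, 0.04, 0.06, 0.06, 0.06, 0.03, 0.2, 0.2]
scene 0.5 [None, None, None, None, 0.0, 0.12, 0.12, 0.11, 0.25, 0.25, 0.0, 0.11, 0.2]
scene 0.6 [None, None, None, None, 0.09, 0.09, 0.03, 0.02, 0.24, 0.25, 0.0, 0.03, 0.0]
scene 0.7 [None, None, None, None, 0.0, 0.06, 0.03, 0.02, None, None, None, None, None]
scene 0.8 [None, None, None, None, None, None, None, None, None, None, -0.75, -0.75, -0.75]
23.5 [-1.7072, 0.0001, 0.0001, -0.1028, 0.6041, -0.5926]
-156.5 [1.4344, 0.0001, -0.0001, -0.1028, 0.6041, -0.5926]
```

Emit:
{"name": "step_arm", "arguments": {
  "moves": [
    [[0,0,0,-0.05,0,0,1],[0,0,0,-0.1,0,0,1],[0,0,0,-0.15,0,0,1],[0,0,0,-0.2,0,0,1],[0,0,0,-0.25,0,0,1],[0,0,0,-0.26,0,0,1],[0,0,0,-0.26,0,0,1]]
  ]
}}

```text
clock: 2.15
tcp_pos: [0.1555, -0.5543, 0.5048]
orientation: [0.565, 0.426, 0.562, -0.429]
wrist_force: [0.8, 0.9, -1.0]
finger_gap: 0.0857
```

```bash
python3 - <<'E'
from h import *
c=cur(); print(c[1], env.get_state()['joint_pos'].round(3))
a0=np.arctan2(c[1][1],c[1][0]);r0=np.hypot(*c[1][:2]);t=padd(0);a1=np.arctan2(t[1],t[0]);r1=np.hypot(*t[:2])
for s in np.linspace(0,.5,13)[1:]:
    a=a0+s*(a1-a0);r=r0+s*(r1-r0);Rt=c[0]@R.from_rotvec([-1.707*s,0,0]).as_matrix()
    print(rel([r*np.cos(a),r*np.sin(a),.5],Rt,c).round(3).tolist())
E
```

```text
[ 0.15554046 -0.55430235  0.50475803] [-1.437  0.456  0.928  2.037 -0.     1.431]
[-0.071, -0.0, -0.0, 0.005, 0.038, -0.0]
[-0.142, -0.0, -0.0, 0.005, 0.077, -0.003]
[-0.213, -0.0, -0.0, 0.005, 0.115, -0.008]
[-0.284, -0.0, -0.0, 0.005, 0.153, -0.016]
[-0.356, -0.0, -0.0, 0.004, 0.19, -0.026]
[-0.427, -0.0, -0.0, 0.004, 0.227, -0.039]
[-0.498, -0.0, -0.0, 0.004, 0.263, -0.054]
[-0.569, -0.0, -0.0, 0.004, 0.298, -0.072]
[-0.64, -0.0, -0.0, 0.004, 0.331, -0.092]
[-0.711, -0.0, -0.0, 0.004, 0.363, -0.114]
[-0.782, -0.0, -0.0, 0.004, 0.394, -0.138]
[-0.854, -0.0, -0.0, 0.004, 0.423, -0.165]
```

Emit:
{"name": "step_arm", "arguments": {
  "moves": [
    [[-0.071,0,0,0.005,0.038,0,1],[-0.142,0,0,0.005,0.077,-0.003,1],[-0.213,0,0,0.005,0.115,-0.008,1],[-0.284,0,0,0.005,0.153,-0.016,1],[-0.356,0,0,0.004,0.19,-0.026,1],[-0.427,0,0,0.004,0.227,-0.039,1],[-0.498,0,0,0.004,0.263,-0.054,1],[-0.569,0,0,0.004,0.298,-0.072,1],[-0.64,0,0,0.004,0.331,-0.092,1],[-0.711,0,0,0.004,0.363,-0.114,1],[-0.782,0,0,0.004,0.394,-0.138,1],[-0.854,0,0,0.004,0.423,-0.165,1]]
  ]
}}

```text
clock: 3.35
tcp_pos: [0.5193, -0.28, 0.4972]
orientation: [0.69, 0.153, 0.69, -0.156]
wrist_force: [0.5, 0.6, -0.3]
finger_gap: 0.0855
```

```bash
python3 - <<'E'
from h import *
c=cur(); print(c[1], env.get_state()['joint_pos'].round(3))
a0=np.arctan2(c[1][1],c[1][0]);r0=np.hypot(*c[1][:2]);t=padd(0);a1=np.arctan2(t[1],t[0]);r1=np.hypot(*t[:2])
rv=rel(t,down(23.5),c)[:3];print(rv)
for s in np.linspace(0,1,12)[1:]:
    a=a0+s*(a1-a0);r=r0+s*(r1-r0);Rt=c[0]@R.from_rotvec(rv*s).as_matrix()
    print(rel([r*np.cos(a),r*np.sin(a),.5-.12*max(0,s-.5)*2],Rt,c).round(3).tolist())
E
```

```text
[ 0.51930849 -0.27998091  0.49717516] [-0.628  0.495  0.971  2.047 -0.004  1.382]
[-0.85031685 -0.00189595  0.00375524]
[-0.077, -0.0, 0.0, -0.003, 0.043, 0.002]
[-0.155, -0.0, 0.001, -0.003, 0.086, 0.001]
[-0.232, -0.001, 0.001, -0.003, 0.128, -0.003]
[-0.309, -0.001, 0.001, -0.004, 0.171, -0.01]
[-0.387, -0.001, 0.002, -0.004, 0.213, -0.021]
[-0.464, -0.001, 0.002, 0.007, 0.254, -0.034]
[-0.541, -0.001, 0.002, 0.029, 0.294, -0.05]
[-0.618, -0.001, 0.003, 0.05, 0.333, -0.07]
[-0.696, -0.002, 0.003, 0.072, 0.371, -0.092]
[-0.773, -0.002, 0.003, 0.094, 0.407, -0.117]
[-0.85, -0.002, 0.004, 0.115, 0.441, -0.144]
```

Emit:
{"name": "step_arm", "arguments": {
  "moves": [
    [[-0.077,0,0,-0.003,0.043,0.002,1],[-0.155,0,0.001,-0.003,0.086,0.001,1],[-0.232,-0.001,0.001,-0.003,0.128,-0.003,1],[-0.309,-0.001,0.001,-0.004,0.171,-0.01,1],[-0.387,-0.001,0.002,-0.004,0.213,-0.021,1],[-0.464,-0.001,0.002,0.007,0.254,-0.034,1],[-0.541,-0.001,0.002,0.029,0.294,-0.05,1],[-0.618,-0.001,0.003,0.05,0.333,-0.07,1],[-0.696,-0.002,0.003,0.072,0.371,-0.092,1],[-0.773,-0.002,0.003,0.094,0.407,-0.117,1],[-0.85,-0.002,0.004,0.115,0.441,-0.144,1],[-0.85,-0.002,0.004,0.115,0.441,-0.144,1]]
  ]
}}

```text
clock: 4.55
tcp_pos: [0.5731, 0.1845, 0.375]
orientation: [0.689, -0.146, 0.695, 0.147]
wrist_force: [0.2, -0.2, 0.1]
finger_gap: 0.0855
```

```bash
python3 - <<'E'
from h import *
p,d,st=snap('wrist','w1'); c=cur(st); K,T=Twc('wrist',st); print(c[1],c[0].round(3).tolist())
W=cloud(d,K,T); np.savez('pics/w1W.npz',W=W)
img=p.astype(int)
br=(img[...,0]>1.7*img[...,2])&(img[...,0]-img[...,2]>40)&(W[...,2]>.19)
q=W[br];print(br.sum(),np.median(q,0),q.min(0),q.max(0))
for b in env.boxes_of('wrist','paddle')[:2]:
    u,v=b['uv'];print(b,W[int(v),int(u)])
s=(q-SO)@SX; print('x stand of paddle',np.percentile(s,[2,50,98]),'y',np.percentile((q-SO)@SY,[2,50,98]))
print(proj(padd(0)+[0,0,.016],K,T))
E
```

```text
[0.57310466 0.18448759 0.37504737] [[-0.009, -0.406, 0.914], [0.0, 0.914, 0.406], [-1.0, 0.004, -0.008]]
644 [0.57985127 0.17715252 0.23422096] [0.52321012 0.13912061 0.20682344] [0.59686591 0.20155395 0.441255  ]
{'uv': [319.2, 238.8], 'confidence': 0.89} [0.59123888 0.14751062 0.2433996 ]
x stand of paddle [-0.00517783  0.00096205  0.00749313] y [0.02580889 0.05412756 0.07287067]
[319.25415647 202.49968526]
```

View pics/w1.png

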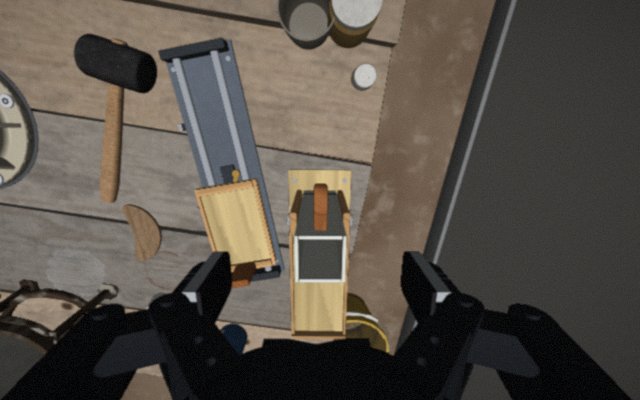

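```bash
sed -i 's/SO=np.array(\[.600,.127,0\])/SO=np.array([.6009,.1274,0])/' h.py; python3 - <<'E'
from h import *
for h in (.08,.03,-.008): show(padd(0)+[0,0,h],down(23.5))
E
```

```text
[0.0017, -0.0035, -0.0006, 0.0733, -0.0012, 0.0024]
 [0.0017, -0.0035, -0.0006, 0.1233, -0.0012, 0.0026]
 [0.0017, -0.0035, -0.0006, 0.1613, -0.0012, 0.0027]
```

Emit:
{"name": "step_arm", "arguments": {
  "moves": [
    [[0,0,0,0.04,-0.001,0.001,1],[0,-0.003,0,0.08,-0.001,0.002,1],[0,-0.003,0,0.12,-0.001,0.003,1],[0,-0.003,0,0.145,-0.001,0.003,1],[0,-0.003,0,0.16,-0.001,0.003,1],[0,-0.003,0,0.16,-0.001,0.003,1],[0,-0.003,0,0.16,-0.001,0.003,0],[0,-0.003,0,0.16,-0.001,0.003,0],[0,-0.003,0,0.16,-0.001,0.003,0],[0,-0.003,0,0.16,-0.001,0.003,0],[0,-0.003,0,0.16,-0.001,0.003,0],[0,-0.003,0,0.16,-0.001,0.003,0]]
  ],
  "force": 30
}}

```text
clock: 5.85
tcp_pos: [0.5781, 0.181, 0.2191]
orientation: [0.692, -0.145, 0.692, 0.145]
wrist_force: [-0.2, -1.1, 4.1]
finger_gap: 0.0137
```

```bash
python3 - <<'E'
from h import *
p,d,st=snap('wrist','w2');print(env.get_state())
E
```

```text
{'clock': 5.9, 'joint_pos': array([1.70818151e-01, 3.80106847e-01, 8.47892590e-02, 1.27518617e+00,
       2.57979220e-04, 1.32959500e+00]), 'qvel': array([-1.59527815e-04, -9.13583220e-04, -1.79100957e-03, -2.25900729e-04,
        3.10598286e-05,  5.18799435e-04]), 'tau': array([ 2.30644550e-01, -4.92831767e+01,  2.86020845e+01, -3.97175224e-01,
        1.59773058e-01,  3.68144398e-02]), 'tcp_pos': array([0.5781033 , 0.18097958, 0.21900276]), 'orientation': array([ 0.69226153, -0.14455519,  0.69204836,  0.14473021]), 'wrist_force': array([-0.42834876, -0.70413137,  2.91941219]), 'ft_torque': array([-0.14835899,  0.1695244 ,  0.05397677]), 'finger_gap': 0.013543674313693414}
```

View pics/w2.png

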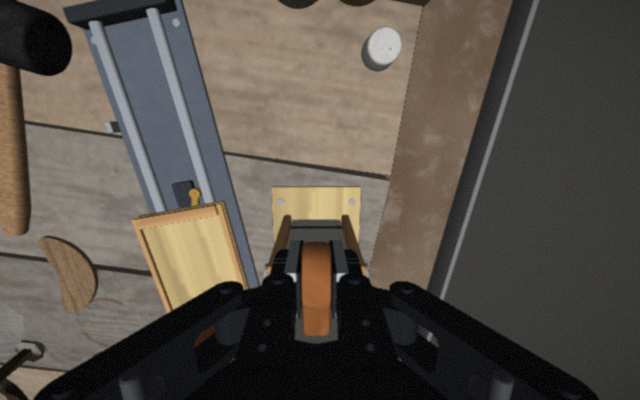

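```bash
python3 - <<'E'
from h import *
c=cur()
for t in np.linspace(0,1.1,12)[1:]: print(round(t,2),rel(c[1]+padd(t)-padd(0),None,c).round(4).tolist())
E
```

```text
0.1 [0.0, 0.0, 0.0, -0.0053, -0.0103, -0.0]
0.2 [0.0, 0.0, 0.0, -0.0095, -0.021, -0.0]
0.3 [0.0, 0.0, 0.0, -0.0127, -0.0321, -0.0001]
0.4 [0.0, 0.0, 0.0, -0.0147, -0.0435, -0.0001]
0.5 [0.0, 0.0, 0.0, -0.0156, -0.055, -0.0001]
0.6 [0.0, 0.0, 0.0, -0.0153, -0.0666, -0.0001]
0.7 [0.0, 0.0, 0.0, -0.0139, -0.0781, -0.0001]
0.8 [0.0, 0.0, 0.0, -0.0113, -0.0893, -0.0002]
0.9 [0.0, 0.0, 0.0, -0.0076, -0.1003, -0.0002]
1.0 [0.0, 0.0, 0.0, -0.0029, -0.1108, -0.0002]
1.1 [0.0, 0.0, 0.0, 0.0029, -0.1208, -0.0002]
```

Emit:
{"name": "step_arm", "arguments": {
  "moves": [
    [[0,0,0,-0.0053,-0.0103,0,0],[0,0,0,-0.0095,-0.021,0,0],[0,0,0,-0.0127,-0.0321,0,0],[0,0,0,-0.0147,-0.0435,0,0],[0,0,0,-0.0156,-0.055,0,0],[0,0,0,-0.0153,-0.0666,0,0],[0,0,0,-0.0139,-0.0781,0,0],[0,0,0,-0.0113,-0.0893,0,0],[0,0,0,-0.0076,-0.1003,0,0],[0,0,0,-0.0029,-0.1108,0,0],[0,0,0,0.0029,-0.1208,0,0],[0,0,0,0.0029,-0.1208,0,0]]
  ]
}}

```text
clock: 7.1
tcp_pos: [0.6278, 0.0676, 0.2157]
orientation: [0.693, -0.145, 0.692, 0.143]
wrist_force: [1.2, -1.4, 1.6]
finger_gap: 0.0137
```

```bash
python3 - <<'E'
from h import *
c=cur(); st=env.get_state(); print(c[1],padd(1.1)-c[1],st['finger_gap'],st['wrist_force'],st['ft_torque'])
rot=R.from_matrix(c[0].T@down(23.5)).as_rotvec(); print(rot)
off=np.array([.5781,.181,.219])-padd(0)
for t in np.r_[np.arange(1.2,2.11,.1),2.13]: print(round(t,2),rel(off+padd(t),None,c).round(4).tolist())
E
```

```text
[0.62777697 0.06763665 0.21574635] [-0.00183068  0.00216083  0.00630328] 0.013675741981247673 [ 1.23459291 -1.36102533  1.57902322] [-0.23110067 -0.31429186  0.09615658]
[-0.00030151  0.00077219  0.00288294]
1.2 [0.0, 0.0, 0.0, 0.0065, -0.0064, -0.0004]
1.3 [0.0, 0.0, 0.0, 0.0142, -0.015, -0.0004]
1.4 [0.0, 0.0, 0.0, 0.0227, -0.0229, -0.0004]
1.5 [0.0, 0.0, 0.0, 0.0319, -0.0298, -0.0004]
1.6 [0.0, 0.0, 0.0, 0.0418, -0.0358, -0.0004]
1.7 [0.0, 0.0, 0.0, 0.0522, -0.0407, -0.0004]
1.8 [0.0, 0.0, 0.0, 0.0631, -0.0446, -0.0004]
1.9 [0.0, 0.0, 0.0, 0.0743, -0.0474, -0.0004]
2.0 [0.0, 0.0, 0.0, 0.0858, -0.049, -0.0004]
2.1 [0.0, 0.0, 0.0, 0.0973, -0.0496, -0.0004]
2.13 [0.0, 0.0, 0.0, 0.1008, -0.0495, -0.0004]
```

Emit:
{"name": "step_arm", "arguments": {
  "moves": [
    [[0,0,0,0.0065,-0.0064,0,0],[0,0,0,0.0142,-0.015,0,0],[0,0,0,0.0227,-0.0229,0,0],[0,0,0,0.0319,-0.0298,0,0],[0,0,0,0.0418,-0.0358,0,0],[0,0,0,0.0522,-0.0407,0,0],[0,0,0,0.0631,-0.0446,0,0],[0,0,0,0.0743,-0.0474,0,0],[0,0,0,0.0858,-0.049,0,0],[0,0,0,0.0973,-0.0496,0,0],[0,0,0,0.1,-0.0495,0,0],[0,0,0,0.1,-0.0495,0,0]]
  ]
}}

```text
clock: 8.3
tcp_pos: [0.6491, 0.0192, 0.1156]
orientation: [0.693, -0.146, 0.691, 0.141]
wrist_force: [3.0, -5.7, -0.1]
finger_gap: 0.0133
```

Emit:
{"name": "step_arm", "arguments": {
  "moves": [
    [[0,0,0,0,0,0,0],[0,0,0,0,0,0,0],[0,0,0,0,0,0,0],[0,0,0,0,0,0,0],[0,0,0,0,0,0,0],[0,0,0,0,0,0,0],[0,0,0,0,0,0,0],[0,0,0,0,0,0,0]]
  ]
}}

```text
clock: 9.1
tcp_pos: [0.6491, 0.0191, 0.1155]
orientation: [0.693, -0.146, 0.692, 0.141]
wrist_force: [1.4, 1.6, -0.2]
finger_gap: 0.0135
```

```bash
python3 - <<'E'
from h import *
p,d,st=snap('top','t2');snap('scene','s2');print(cur()[1],st['wrist_force'],padd(2.13))
for n in('top','scene'):
  K,T=Twc(n);d=np.load(f'pics/{n[0]}2.npz')['d']
  for b in env.boxes_of(n,'wedge')[:2]:
    u,v=b['uv'];P=pt((u,v),d[int(v),int(u)],K,T);print(n,b,P,(P-SO)@SX,(P-SO)@SY)
a=cv2.imread('pics/t2.png')[130:330,200:400];b=cv2.imread('pics/s2.png')[150:350,240:440]
cv2.imwrite('pics/c2.png',cv2.resize(np.hstack([a,b]),(800,400),interpolation=2))
E
```

```text
[0.6490786  0.01915444 0.11549591] [ 1.39840467  1.59743974 -0.22224986] [0.64697045 0.02144523 0.12111418]
scene {'uv': [314.1, 195.0], 'confidence': 0.63} [ 0.65747569 -0.03927908  0.02376718] -0.014579823042882257 -0.17541423355543387
```

View pics/c2.png

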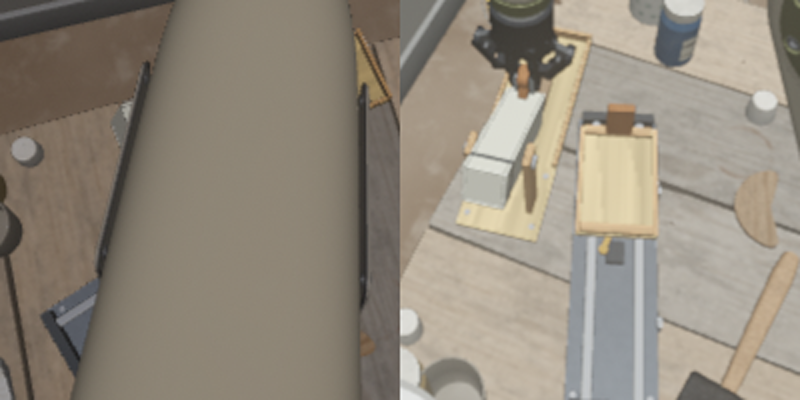

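```bash
python3 - <<'E'
from h import *
p,d,st=snap('wrist','w3');K,T=Twc('wrist',st)
for b in env.boxes_of('wrist','wedge')[:2]:
    u,v=b['uv'];P=pt((u,v),d[int(v),int(u)],K,T);print(b,P,(P-SO)@SX,(P-SO)@SY)
b=cv2.imread('pics/s2.png')[150:230,260:360]
cv2.imwrite('pics/c3.png',cv2.resize(b,(750,600),interpolation=2))
E
```

```text
(no output)
```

View pics/w3.png

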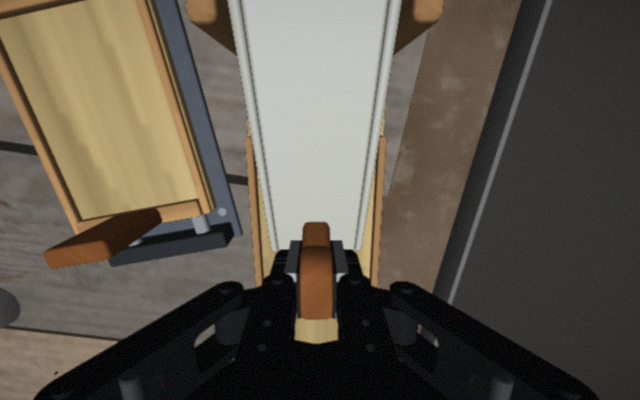

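View pics/c3.png

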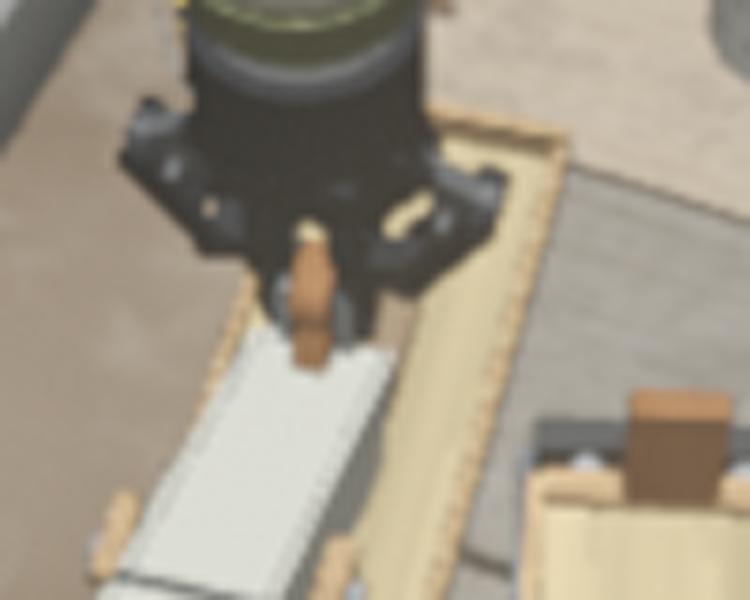

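Emit:
{"name": "step_arm", "arguments": {
  "moves": [
    [[0,0,0,0,0,0,0],[0,0,0,0,0,0,0],[0,0,0,0,0,0,0],[0,0,0,0,0,0,0],[0,0,0,0,0,0,0]]
  ]
}}

```text
clock: 9.9
tcp_pos: [0.6491, 0.0192, 0.1155]
orientation: [0.693, -0.146, 0.692, 0.141]
wrist_force: [1.1, 1.4, 0.1]
finger_gap: 0.0132
```

```bash
python3 - <<'E'
from h import *
c=cur(); st=env.get_state(); print(c[1])
off=np.array([.5781,.181,.219])-padd(0)
for t in np.arange(2.05,.99,-.1): print(round(t,2),rel(off+padd(t),None,c).round(4).tolist())
E
```

```text
[0.64906108 0.01916069 0.11551747]
2.05 [0.0, 0.0, 0.0, -0.0089, 0.0032, -0.0005]
1.95 [0.0, 0.0, 0.0, -0.0204, 0.0042, -0.0005]
1.85 [0.0, 0.0, 0.0, -0.0317, 0.0063, -0.0005]
1.75 [0.0, 0.0, 0.0, -0.0428, 0.0096, -0.0005]
1.65 [0.0, 0.0, 0.0, -0.0535, 0.014, -0.0005]
1.55 [0.0, 0.0, 0.0, -0.0637, 0.0194, -0.0005]
1.45 [0.0, 0.0, 0.0, -0.0733, 0.0258, -0.0005]
1.35 [0.0, 0.0, 0.0, -0.0822, 0.0332, -0.0005]
1.25 [0.0, 0.0, 0.0, -0.0904, 0.0414, -0.0005]
1.15 [0.0, 0.0, 0.0, -0.0977, 0.0503, -0.0006]
1.05 [0.0, 0.0, 0.0, -0.104, 0.06, -0.0006]
```

Emit:
{"name": "step_arm", "arguments": {
  "moves": [
    [[0,0,0,-0.009,0.003,0,0],[0,0,0,-0.0204,0.0042,0,0],[0,0,0,-0.0317,0.0063,0,0],[0,0,0,-0.0428,0.0096,0,0],[0,0,0,-0.0535,0.014,0,0],[0,0,0,-0.0637,0.0194,0,0],[0,0,0,-0.0733,0.0258,0,0],[0,0,0,-0.0822,0.0332,0,0],[0,0,0,-0.0904,0.0414,0,0],[0,0,0,-0.0977,0.0503,0,0],[0,0,0,-0.104,0.06,0,0],[0,0,0,-0.104,0.06,0,0]]
  ]
}}

```text
clock: 11.1
tcp_pos: [0.6237, 0.0769, 0.2195]
orientation: [0.693, -0.146, 0.692, 0.142]
wrist_force: [2.5, 4.6, -6.5]
finger_gap: 0.0135
```

```bash
python3 - <<'E'
from h import *
c=cur(); st=env.get_state(); print(c[1],st['wrist_force'],st['finger_gap'])
off=np.array([.5781,.181,.219])-padd(0)
for t in np.r_[np.arange(.95,.0,-.1),0,-.015]: print(round(t,2),rel(off+padd(t),None,c).round(4).tolist())
E
```

```text
[0.62369135 0.0769492  0.21951326] [ 2.52652086  4.58954097 -6.51750607] 0.013513063582800003
0.95 [0.0, 0.0, 0.0, -0.0049, 0.008, -0.0003]
0.85 [0.0, 0.0, 0.0, -0.0092, 0.0187, -0.0003]
0.75 [0.0, 0.0, 0.0, -0.0124, 0.0298, -0.0003]
0.65 [0.0, 0.0, 0.0, -0.0145, 0.0412, -0.0003]
0.55 [0.0, 0.0, 0.0, -0.0154, 0.0527, -0.0003]
0.45 [0.0, 0.0, 0.0, -0.0152, 0.0642, -0.0003]
0.35 [0.0, 0.0, 0.0, -0.0138, 0.0757, -0.0003]
0.25 [0.0, 0.0, 0.0, -0.0113, 0.087, -0.0003]
0.15 [0.0, 0.0, 0.0, -0.0077, 0.098, -0.0003]
0.05 [0.0, 0.0, 0.0, -0.003, 0.1085, -0.0003]
0.0 [0.0, 0.0, 0.0, -0.0002, 0.1136, -0.0003]
-0.02 [0.0, 0.0, 0.0, 0.0006, 0.1151, -0.0003]
```

Emit:
{"name": "step_arm", "arguments": {
  "moves": [
    [[0,0,0,-0.0049,0.008,0,0],[0,0,0,-0.0092,0.0187,0,0],[0,0,0,-0.0124,0.0298,0,0],[0,0,0,-0.0145,0.0412,0,0],[0,0,0,-0.0154,0.0527,0,0],[0,0,0,-0.0152,0.0642,0,0],[0,0,0,-0.0138,0.0757,0,0],[0,0,0,-0.0113,0.087,0,0],[0,0,0,-0.0077,0.098,0,0],[0,0,0,-0.003,0.1085,0,0],[0,0,0,0,0.114,0,0],[0,0,0,0.001,0.116,0,0]]
  ]
}}

```text
clock: 12.3
tcp_pos: [0.5772, 0.1832, 0.2192]
orientation: [0.693, -0.147, 0.691, 0.141]
wrist_force: [-1.4, -7.1, 11.7]
finger_gap: 0.0137
```

Emit:
{"name": "step_arm", "arguments": {
  "moves": [
    [[0,0,0,0.001,0.002,0,0],[0,0,0,0.001,0.002,0,0],[0,0,0,0.001,0.002,0,0]]
  ]
}}

```text
clock: 12.6
tcp_pos: [0.5772, 0.1832, 0.2192]
orientation: [0.694, -0.148, 0.691, 0.139]
wrist_force: [2.4, -8.5, 4.1]
finger_gap: 0.0136
```

```bash
python3 - <<'E'
from h import *
snap('top','t4');p,d,st=snap('scene','s4');print(cur()[1],st['wrist_force'])
K,T=Twc('scene')
for b in env.boxes_of('scene','wedge')[:2]:
    u,v=b['uv'];P=pt((u,v),d[int(v),int(u)],K,T);print(b,P,(P-SO)@SX,(P-SO)@SY)
b=cv2.imread('pics/s4.png')[150:280,240:400]
cv2.imwrite('pics/c4.png',cv2.resize(b,(738,600),interpolation=2))
E
```

```text
[0.57718146 0.18315401 0.21924415] [ 1.91049976 -7.57988523  3.92810489]
```

View pics/c4.png

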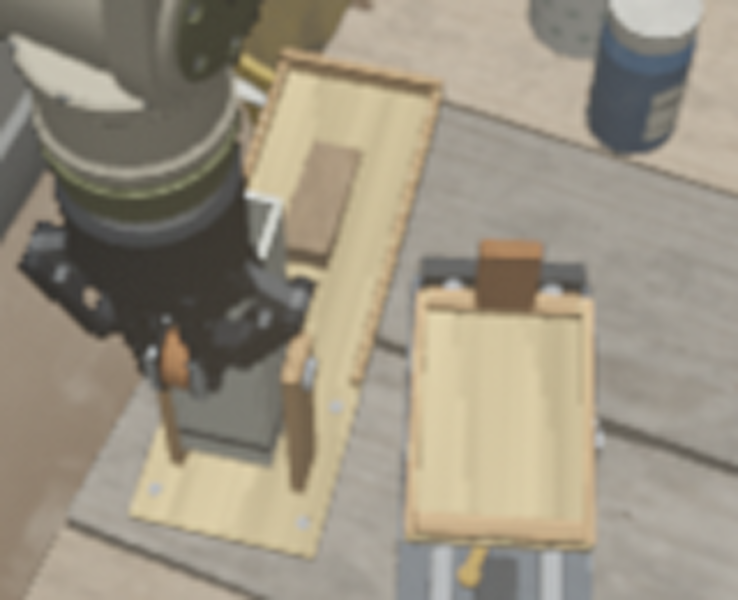

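Emit:
{"name": "step_arm", "arguments": {
  "moves": [
    [[0,0,0,0,0,0,1],[0,0,0,0,0,0,1],[0,0,0,0,0,0,1],[0,0,0,0,0,0,1],[0,0,0,-0.03,0,0,1],[0,0,0,-0.08,0,0,1],[0,0,0,-0.13,0,0,1],[0,0,0,-0.17,0,0,1],[0,0,0,-0.17,-0.04,0,1],[0,0,0,-0.17,-0.08,0,1],[0,0,0,-0.17,-0.12,0,1],[0,0,0,-0.17,-0.12,0,1]]
  ]
}}

```text
clock: 13.95
tcp_pos: [0.6254, 0.0708, 0.3894]
orientation: [0.694, -0.146, 0.692, 0.138]
wrist_force: [0.3, -0.6, 1.0]
finger_gap: 0.0853
```

```bash
python3 - <<'E'
from h import *
p,d,st=snap('wrist','w5');K,T=Twc('wrist',st);W=cloud(d,K,T);np.savez('pics/w5W.npz',W=W)
print(cur()[1])
for b in env.silhouettes('wrist','wedge')[:2]:
    m=b['mask'];print(b['uv'],b['confidence'],m.sum())
    q=W[m]; Q=np.c_[(q-SO)@SX,(q-SO)@SY,q[:,2]]; Q=Q[np.isfinite(Q[:,0])]; print(np.median(Q,0)); print(cv2.minAreaRect((Q[:,:2]*1000).astype(np.float32)))
    for y in np.arange(-.28,-.1,.01):
        k=abs(Q[:,1]-y)<.005
        if k.any(): print(round(y,3),k.sum(),np.median(Q[k],0).round(4),Q[k,0].min().round(3),Q[k,0].max().round(3))
E
```

```text
[0.62454148 0.0727822  0.38966638]
[316.2, 224.3] 0.59 864
[ 0.00116453 -0.17765308  0.02035769]
((2.527632713317871, -184.53358459472656), (34.99068069458008, 97.01351165771484), 0.4122433662414551)
-0.23 47 [ 0.0008 -0.2283  0.0118] -0.015 0.018
-0.22 78 [ 0.0027 -0.2196  0.0133] -0.015 0.018
-0.21 83 [ 0.0009 -0.2099  0.0154] -0.014 0.018
-0.2 74 [ 0.0009 -0.2     0.0171] -0.014 0.018
-0.19 91 [ 0.0028 -0.1904  0.0188] -0.014 0.02
-0.18 85 [ 0.0029 -0.1798  0.0205] -0.012 0.02
-0.17 83 [ 0.0029 -0.1694  0.0227] -0.014 0.018
-0.16 84 [ 0.0011 -0.1606  0.0245] -0.015 0.018
-0.15 93 [ 0.0011 -0.1504  0.0267] -0.015 0.017
-0.14 146 [ 0.0012 -0.1383  0.0273] -0.015 0.017
```

View pics/w5.png

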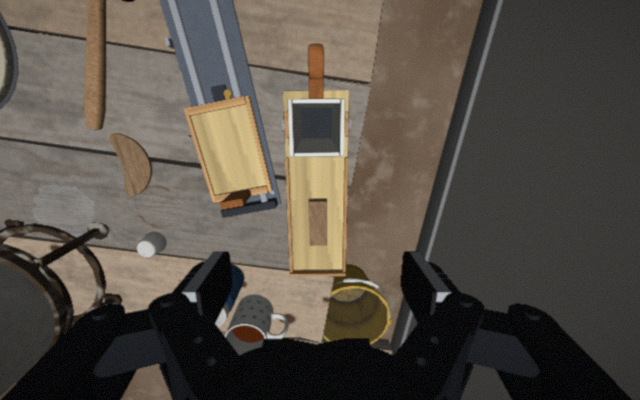

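```bash
python3 - <<'E'
from h import *
G=SO+.002*SX-.168*SY
for z in (.30,.10,.04,.021): show(G+[0,0,z],down(23.5),lab=z)
E
```

```text
0.3 [-0.0034, 0.0009, 0.0107, 0.0912, -0.109, 0.0024]
0.1 [-0.0034, 0.0009, 0.0107, 0.2912, -0.1068, 0.0022]
0.04 [-0.0034, 0.0009, 0.0107, 0.3512, -0.1062, 0.0022]
0.021 [-0.0034, 0.0009, 0.0107, 0.3702, -0.106, 0.0021]
```

Emit:
{"name": "step_arm", "arguments": {
  "moves": [
    [[-0.003,0.001,0.011,0.03,-0.04,0.001,0.6],[-0.003,0.001,0.011,0.06,-0.08,0.002,0.6],[-0.003,0.001,0.011,0.09,-0.109,0.002,0.6],[-0.003,0.001,0.011,0.135,-0.109,0.002,0.6],[-0.003,0.001,0.011,0.18,-0.108,0.002,0.6],[-0.003,0.001,0.011,0.225,-0.108,0.002,0.6],[-0.003,0.001,0.011,0.27,-0.107,0.002,0.6],[-0.003,0.001,0.011,0.29,-0.107,0.002,0.6],[-0.003,0.001,0.011,0.29,-0.107,0.002,0.6]]
  ]
}}

```text
clock: 14.95
tcp_pos: [0.6662, -0.0238, 0.097]
orientation: [0.689, -0.143, 0.695, 0.146]
wrist_force: [-0.6, 0.1, -0.7]
finger_gap: 0.0512
```

```bash
python3 - <<'E'
from h import *
G=SO+.002*SX-.168*SY
st=env.get_state();print(st['tcp_pos'],st['finger_gap'])
p,d,st=snap('wrist','w6');K,T=Twc('wrist',st);W=cloud(d,K,T)
for z in (.10,.04,.021): show(G+[0,0,z],down(23.5),lab=z)
img=p[:,:,::-1].copy()
for P in [(.019,-.137,.028),(-.015,-.137,.028)]:
    q=proj(SO+P[0]*SX+P[1]*SY+[0,0,P[2]],K,T); cv2.circle(img,tuple(int(x) for x in q),4,(0,0,255),1); print(q)
cv2.imwrite('pics/w6m.png',img)
E
```

```text
[ 0.66624451 -0.02380431  0.09697462] 0.05122085659132035
0.1 [0.0015, -0.0031, -0.0026, -0.0002, -0.0021, 0.0009]
0.04 [0.0015, -0.0031, -0.0026, 0.0598, -0.0023, 0.001]
0.021 [0.0015, -0.0031, -0.0026, 0.0788, -0.0023, 0.0011]
[344.59941994 183.48569277]
[296.62981054 183.31694423]
```

View pics/w6m.png

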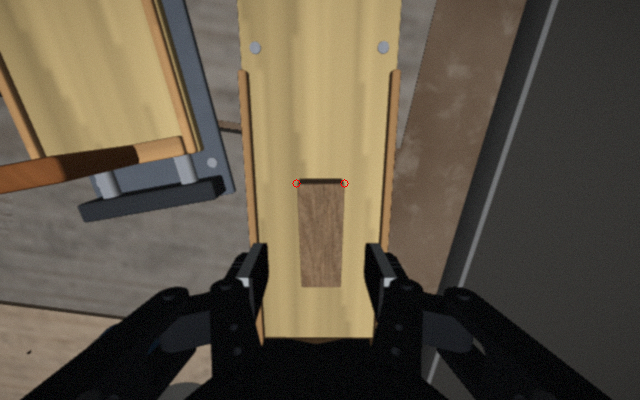

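Emit:
{"name": "step_arm", "arguments": {
  "moves": [
    [[0.001,-0.003,-0.003,0.025,-0.002,0.001,0.6],[0.001,-0.003,-0.003,0.05,-0.002,0.001,0.6],[0.001,-0.003,-0.003,0.07,-0.002,0.001,0.6],[0.001,-0.003,-0.003,0.078,-0.002,0.001,0.6],[0.001,-0.003,-0.003,0.078,-0.002,0.001,0.6],[0.001,-0.003,-0.003,0.078,-0.002,0.001,0.2],[0.001,-0.003,-0.003,0.078,-0.002,0.001,0],[0.001,-0.003,-0.003,0.078,-0.002,0.001,0],[0.001,-0.003,-0.003,0.078,-0.002,0.001,0],[0.001,-0.003,-0.003,0.078,-0.002,0.001,0]]
  ],
  "force": 30
}}

```text
clock: 16.0
tcp_pos: [0.6712, -0.0258, 0.0241]
orientation: [0.694, -0.145, 0.691, 0.144]
wrist_force: [-0.9, 0.6, 6.8]
finger_gap: 0.0332
```

Emit:
{"name": "step_arm", "arguments": {
  "moves": [
    [[0,0,0,0,0,0,0],[0,0,0,-0.03,0,0,0],[0,0,0,-0.07,0,0,0],[0,0,0,-0.11,0,0,0],[0,0,0,-0.13,0,0,0],[0,0,0,-0.13,0,0,0]]
  ]
}}

```text
clock: 16.6
tcp_pos: [0.673, -0.0261, 0.1588]
orientation: [0.696, -0.146, 0.688, 0.143]
wrist_force: [-0.3, 0.2, -0.6]
finger_gap: 0.0329
```

```bash
python3 - <<'E'
from h import *
p,d,st=snap('wrist','w7');print(st['tcp_pos'],st['finger_gap'])
g=.0165
for z in (.15,.10,.07,.056): show(BED+g*RY+[0,0,z-.042],down(34.3),lab=z)
E
```

```text
[ 0.67300416 -0.0260756   0.158761  ] 0.03291607624836061
0.15 [-0.1881, 0.0063, 0.0049, 0.0045, 0.1395, -0.1488]
0.1 [-0.1881, 0.0063, 0.0049, 0.0545, 0.1397, -0.1491]
0.07 [-0.1881, 0.0063, 0.0049, 0.0845, 0.1399, -0.1493]
0.056 [-0.1881, 0.0063, 0.0049, 0.0985, 0.1399, -0.1494]
```

View pics/w7.png

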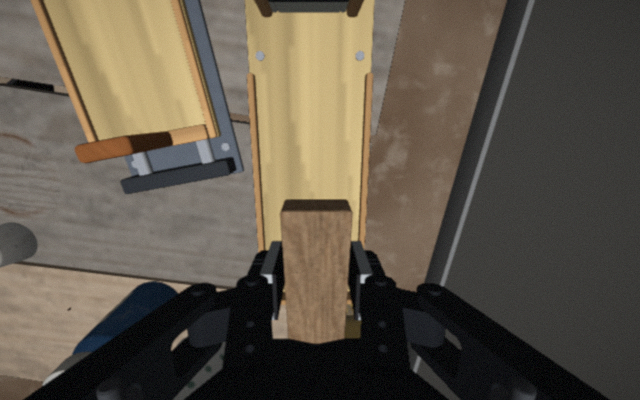

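Emit:
{"name": "step_arm", "arguments": {
  "moves": [
    [[-0.04,0.001,0.001,0,0.028,-0.03,0],[-0.08,0.003,0.002,0,0.056,-0.06,0],[-0.12,0.004,0.003,0.002,0.084,-0.09,0],[-0.16,0.006,0.005,0.004,0.112,-0.12,0],[-0.188,0.006,0.005,0.004,0.14,-0.149,0],[-0.188,0.006,0.005,0.03,0.14,-0.149,0],[-0.188,0.006,0.005,0.0545,0.14,-0.149,0],[-0.188,0.006,0.005,0.0545,0.14,-0.149,0],[-0.188,0.006,0.005,0.0545,0.14,-0.149,0]]
  ]
}}

```text
clock: 17.55
tcp_pos: [0.4784, 0.043, 0.0989]
orientation: [0.675, -0.208, 0.677, 0.209]
wrist_force: [-0.4, 0.1, -0.1]
finger_gap: 0.0333
```

```bash
python3 - <<'E'
from h import *
p,d,st=snap('wrist','w8');print(st['tcp_pos'],st['finger_gap'])
K,T=Twc('wrist',st);W=cloud(d,K,T)
g=.016
for z in (.10,.07,.059): show(BED+g*RY+[0,0,z-.042],down(34.3),lab=z)
# refine bed from this view: floor points
m=(abs(W[...,2]-.042)<.004); Q=W-BED; X=Q@RX;Y=Q@RY
m&=(abs(X)<.07)&(abs(Y)<.1); print(m.sum(),X[m].min(),X[m].max(),Y[m].min(),Y[m].max())
img=p[:,:,::-1].copy()
for sx in(-1,1):
  for sy in(-1,1):
    q=proj(BED+sx*.046*RX+sy*.066*RY,K,T);cv2.circle(img,tuple(int(x) for x in q),4,(0,0,255),1)
cv2.imwrite('pics/w8m.png',img)
E
```

```text
[0.4784419  0.04297128 0.09892506] 0.033340705030298554
0.1 [-0.0001, -0.0007, -0.0008, -0.0002, -0.0008, 0.0]
0.07 [-0.0001, -0.0007, -0.0008, 0.0298, -0.0008, 0.0001]
0.059 [-0.0001, -0.0007, -0.0008, 0.0408, -0.0008, 0.0001]
9827 -0.05522304346633246 0.05269997296571908 -0.06831698453219498 0.0778156936802938
```

View pics/w8m.png

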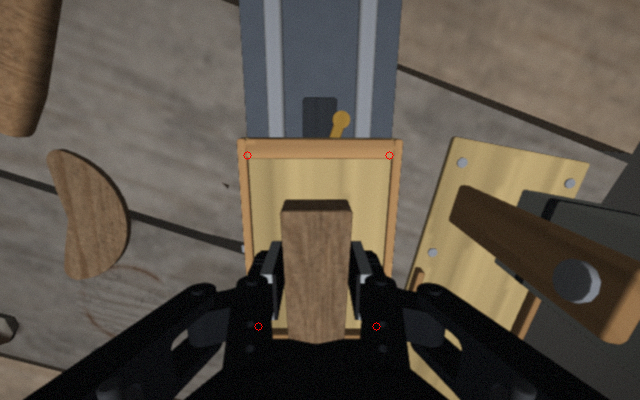

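Emit:
{"name": "step_arm", "arguments": {
  "moves": [
    [[0,0,0,0.015,-0.001,0,0],[0,0,0,0.028,-0.001,0,0],[0,0,0,0.036,-0.001,0,0],[0,0,0,0.04,-0.001,0,0],[0,0,0,0.04,-0.001,0,0],[0,0,0,0.04,-0.001,0,0.55],[0,0,0,0.04,-0.001,0,0.6],[0,0,0,0.04,-0.001,0,0.6],[0,0,0,0.04,-0.001,0,0.6]]
  ]
}}

```text
clock: 18.5
tcp_pos: [0.4803, 0.042, 0.0601]
orientation: [0.676, -0.208, 0.676, 0.209]
wrist_force: [-0.1, -0.5, 0.5]
finger_gap: 0.0509
```

Emit:
{"name": "step_arm", "arguments": {
  "moves": [
    [[0,0,0,-0.03,0,0,0.6],[0,0,0,-0.08,0,0,0.6],[0,0,0,-0.13,0,0,0.6],[0,0,0,-0.16,0,0,0.6],[0,0,0,-0.16,0,0,0.6]]
  ]
}}

```text
clock: 19.0
tcp_pos: [0.4833, 0.0418, 0.2253]
orientation: [0.679, -0.21, 0.673, 0.207]
wrist_force: [-0.2, 0.3, 0.0]
finger_gap: 0.0513
```

```bash
python3 - <<'E'
from h import *
p,d,st=snap('wrist','w9');print(st['tcp_pos'],st['finger_gap'])
K,T=Twc('wrist',st);W=cloud(d,K,T)
for b in env.silhouettes('wrist','wedge')[:2]:
    m=b['mask'];q=W[m];Q=np.c_[(q-BED)@RX,(q-BED)@RY,q[:,2]];Q=Q[np.isfinite(Q[:,0])]
    print(b['uv'],b['confidence'],m.sum(),cv2.minAreaRect((Q[:,:2]*1000).astype(np.float32)))
    for y in np.arange(-.08,.08,.02):
        k=abs(Q[:,1]-y)<.01
        if k.any(): print(round(y,2),np.median(Q[k],0).round(4))
E
```

```text
[0.48325226 0.0418053  0.22532882] 0.05131972231045717
[309.9, 193.8] 0.87 2521 ((-0.8348064422607422, 0.2773475646972656), (33.92946243286133, 93.8868637084961), 0.011516416445374489)
-0.04 [-0.0012 -0.038   0.0469]
-0.02 [-0.001  -0.0199  0.0505]
0.0 [-0.001   0.      0.0542]
0.02 [-0.0009  0.0206  0.0581]
0.04 [-0.0008  0.0396  0.0614]
```

View pics/w9.png

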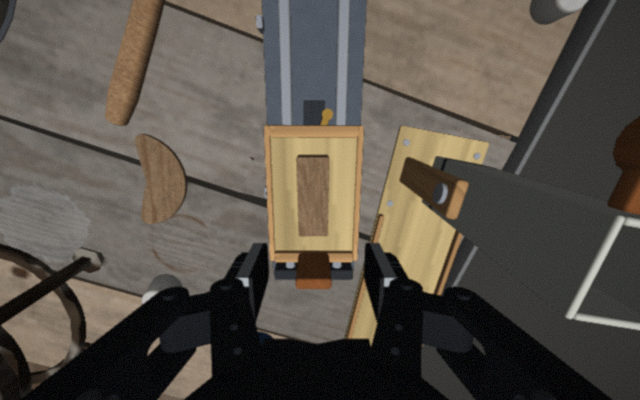

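```bash
python3 - <<'E'
from h import *
P=BED-.116*RY; P[2]=0
for z in (.2,.12,.089): show(P+[0,0,z],down(34.3),lab=z)
E
```

```text
0.2 [-0.0001, 0.0013, 0.0009, 0.0209, -0.1313, -0.0005]
0.12 [-0.0001, 0.0013, 0.0009, 0.1009, -0.1313, -0.0006]
0.089 [-0.0001, 0.0013, 0.0009, 0.1319, -0.1312, -0.0007]
```

Emit:
{"name": "step_arm", "arguments": {
  "moves": [
    [[0,0,0,0,-0.045,0,0],[0,0.001,0.001,0.005,-0.09,0,0],[0,0.001,0.001,0.02,-0.131,0,0],[0,0.001,0.001,0.02,-0.131,0,0],[0,0.001,0.001,0.06,-0.131,0,0],[0,0.001,0.001,0.1,-0.131,0,0],[0,0.001,0.001,0.125,-0.131,-0.001,0],[0,0.001,0.001,0.132,-0.131,-0.001,0],[0,0.001,0.001,0.132,-0.131,-0.001,0]]
  ]
}}

```text
clock: 20.0
tcp_pos: [0.552, -0.066, 0.087]
orientation: [0.674, -0.208, 0.677, 0.21]
wrist_force: [-0.6, 0.1, 0.4]
finger_gap: -0.0002
```

```bash
python3 - <<'E'
from h import *
p,d,st=snap('wrist','w10');print(st['tcp_pos'],st['finger_gap'],st['wrist_force'])
snap('scene','s10')
P=BED-.089*RY; P[2]=.089
for s in (-.005,.0,.05,.1,.15,.17,.178): show(P+s*RY,down(34.3),lab=s)
b=cv2.imread('pics/s10.png')[150:280,240:400]
cv2.imwrite('pics/c10.png',cv2.resize(b,(738,600),interpolation=2))
E
```

```text
[ 0.55202944 -0.06596371  0.08704511] -0.00022939285111112494 [-0.57442739  0.05103598  0.35955281]
-0.005 [0.0002, 0.001, 0.0005, 0.0007, 0.0219, -0.0001]
0.0 [0.0002, 0.001, 0.0005, 0.0007, 0.0269, -0.0001]
0.05 [0.0002, 0.001, 0.0005, 0.0007, 0.0769, -0.0001]
0.1 [0.0002, 0.001, 0.0005, 0.0006, 0.1269, -0.0001]
0.15 [0.0002, 0.001, 0.0005, 0.0006, 0.1769, -0.0001]
0.17 [0.0002, 0.001, 0.0005, 0.0006, 0.1969, -0.0001]
0.178 [0.0002, 0.001, 0.0005, 0.0006, 0.2049, -0.0001]
```

View pics/w10.png

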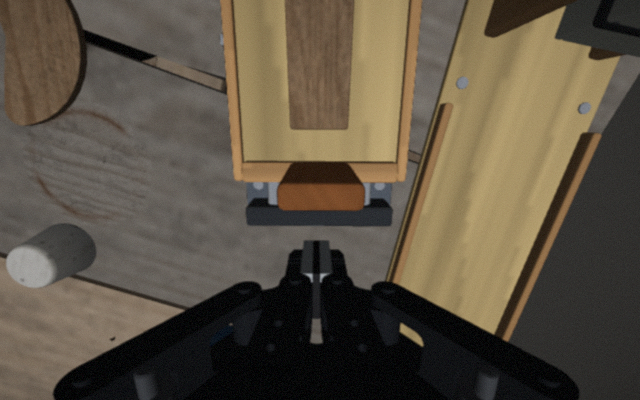

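View pics/c10.png

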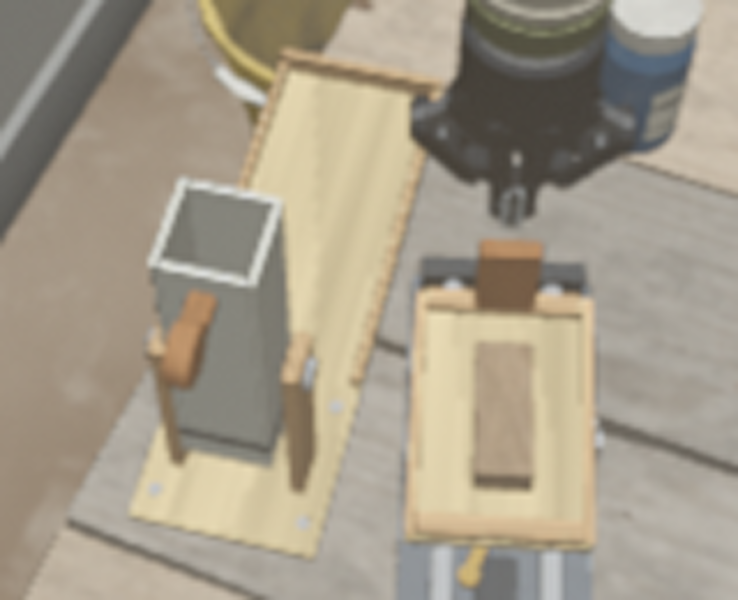

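Emit:
{"name": "step_arm", "arguments": {
  "moves": [
    [[0,0.001,0,0.001,0.015,0,0],[0,0.001,0,0.001,0.025,0,0],[0,0.001,0,0.001,0.033,0,0],[0,0.001,0,0.001,0.041,0,0],[0,0.001,0,0.001,0.05,0,0],[0,0.001,0,0.001,0.059,0,0],[0,0.001,0,0.001,0.068,0,0],[0,0.001,0,0.001,0.077,0,0],[0,0.001,0,0.001,0.086,0,0],[0,0.001,0,0.001,0.095,0,0],[0,0.001,0,0.001,0.104,0,0],[0,0.001,0,0.001,0.112,0,0]]
  ]
}}

```text
clock: 21.3
tcp_pos: [0.492, 0.0262, 0.0893]
orientation: [0.677, -0.209, 0.675, 0.208]
wrist_force: [2.7, -1.5, 2.0]
finger_gap: 0.0005
```

Emit:
{"name": "step_arm", "arguments": {
  "moves": [
    [[0,0,0,0,0.01,0,0],[0,0,0,0,0.02,0,0],[0,0,0,0,0.03,0,0],[0,0,0,0,0.04,0,0],[0,0,0,0,0.05,0,0],[0,0,0,0,0.058,0,0],[0,0,0,0,0.066,0,0],[0,0,0,0,0.073,0,0],[0,0,0,0,0.078,0,0],[0,0,0,0,0.078,0,0]]
  ]
}}

```text
clock: 22.3
tcp_pos: [0.4476, 0.0911, 0.0891]
orientation: [0.676, -0.209, 0.675, 0.208]
wrist_force: [1.0, -0.4, 0.0]
finger_gap: 0.0003
```

```bash
python3 - <<'E'
from h import *
p,d,st=snap('wrist','w11');print(st['tcp_pos'],st['wrist_force'],(st['tcp_pos']-BED)@RY+.089)
p,d,st=snap('scene','s11');K,T=Twc('scene')
for h in (.17,.18): print(proj(BED+h*RY,K,T))
W=cloud(d,K,T)
m=(p[...,0]>0)&(abs(W[...,2]-.042)<.004)
for b in env.silhouettes('scene','wedge')[:1]:
    q=W[b['mask']];q=q[np.isfinite(q[:,0])];Q=np.c_[(q-BED)@RX,(q-BED)@RY-.18,q[:,2]];print(b['confidence'],cv2.minAreaRect((Q[:,:2]*1000).astype(np.float32)))
b=cv2.imread('pics/s11.png')[200:370,260:440]
cv2.imwrite('pics/c11.png',cv2.resize(b,(635,600),interpolation=2))
E
```

```text
[0.4476008  0.09111118 0.08914649] [ 0.95311374 -0.39514292  0.03237193] 0.16363946859631956
[348.035478   303.28248281]
[347.97989051 307.3835969 ]
0.63 ((0.9834232330322266, 2.0483169555664062), (34.99362564086914, 94.44257354736328), 0.32095664739608765)
```

View pics/w11.png

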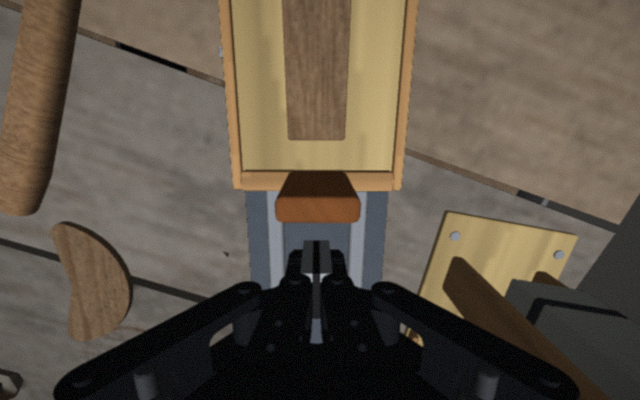

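View pics/c11.png

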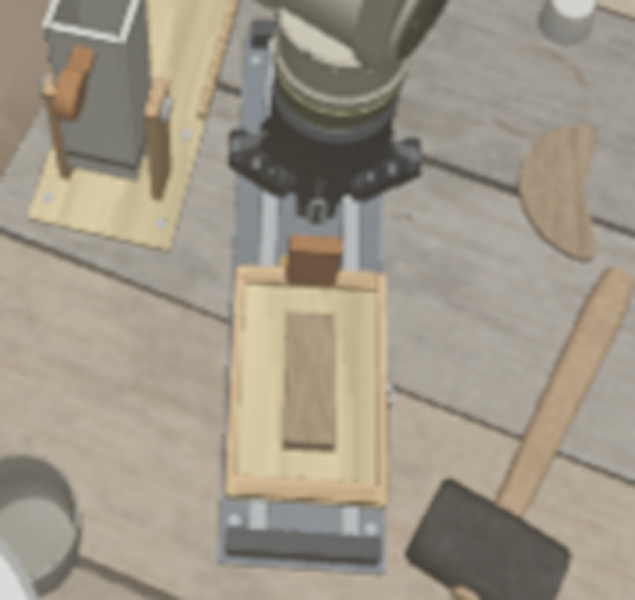

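Emit:
{"name": "step_arm", "arguments": {
  "moves": [
    [[0,0,0,0,-0.02,0,0],[0,0,0,-0.03,-0.04,0,0],[0,0,0,-0.08,-0.05,0,0],[0,0,0,-0.13,-0.05,0,0],[0,0,0,-0.15,-0.05,0,0],[0,0,0,-0.15,-0.05,0,0],[0,0,0,-0.15,-0.05,0,0]]
  ]
}}

```text
clock: 23.15
tcp_pos: [0.4763, 0.049, 0.2393]
orientation: [0.677, -0.209, 0.675, 0.208]
wrist_force: [-1.1, 0.0, 0.1]
finger_gap: 0.0003
```

```bash
python3 - <<'E'
from h import *
p,d,st=snap('wrist','w12');K,T=Twc('wrist',st);W=cloud(d,K,T)
def tab(W,img,l):
    img=img.astype(int);br=(img[...,0]>1.7*img[...,2])&(img[...,0]-img[...,2]>40)&(W[...,2]>.1)&(W[...,2]<.115)
    Q=W-BED;X=Q@RX;Y=Q@RY;br&=(abs(X)<.04)&(abs(Y)<.25); print(l,'tab',br.sum(),np.median(X[br]),np.percentile(Y[br],[2,50,98]))
def wed(n,W):
  for b in env.silhouettes(n,'wedge')[:1]:
    q=W[b['mask']];q=q[np.isfinite(q[:,0])];Q=np.c_[(q-BED)@RX,(q-BED)@RY-.18,q[:,2]];print(n,b['confidence'],np.median(Q,0),cv2.minAreaRect((Q[:,:2]*1000).astype(np.float32)))
tab(W,p,'wrist');wed('wrist',W)
p,d,st=snap('scene','s12');K,T=Twc('scene');W=cloud(d,K,T);tab(W,p,'scene after');wed('scene',W)
p0=cv2.imread('pics/scene0.png')[:,:,::-1];W0=np.load('pics/sceneW.npz')['W'];tab(W0,p0,'scene before')
for t in ('jar_blue','plug_big','holder'): print(t,[ (b['uv'],b['confidence']) for b in env.boxes_of('scene',t)[:1]])
img=p.astype(int);w=W;br=(img[...,0]>1.7*img[...,2])&(img[...,0]-img[...,2]>40)&(w[...,2]>.19)&(w[...,1]>.05)&(w[...,0]<.7)&(w[...,0]>.4)
print('paddle',np.median(w[br],0))
E
```

```text
wrist tab 603 0.0008205067110717682 [0.10430819 0.10996007 0.11574585]
wrist 0.97 [ 7.34306674e-06 -9.72447018e-03  5.19259902e-02] ((0.2605762481689453, -12.17660903930664), (67.37942504882812, 34.4090576171875), 88.98421478271484)
scene after tab 48 0.0016644233529334415 [0.10683667 0.11106233 0.11534853]
scene 0.87 [0.00078562 0.00486986 0.05440034] ((-0.14727210998535156, -0.10913467407226562), (38.24681854248047, 98.5810546875), 1.4395487308502197)
scene before tab 38 0.0023490088282228415 [-0.07670044 -0.07157395 -0.06691367]
jar_blue [([384.7, 165.6], 0.76)]
plug_big [([421.3, 203.4], 0.63)]
holder [([289.4, 214.1], 0.84)]
paddle [0.57929013 0.17961409 0.23476804]
```

View pics/w12.png

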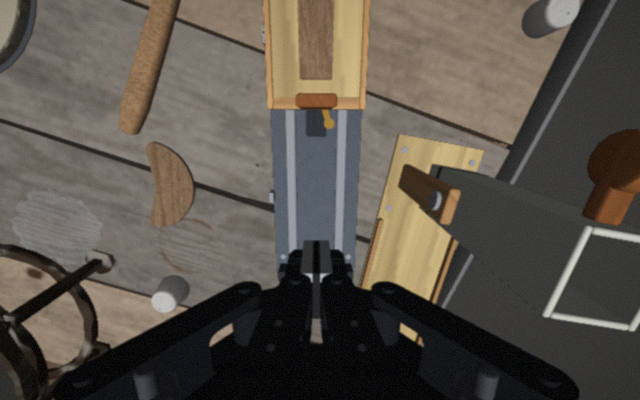

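View pics/s12.png

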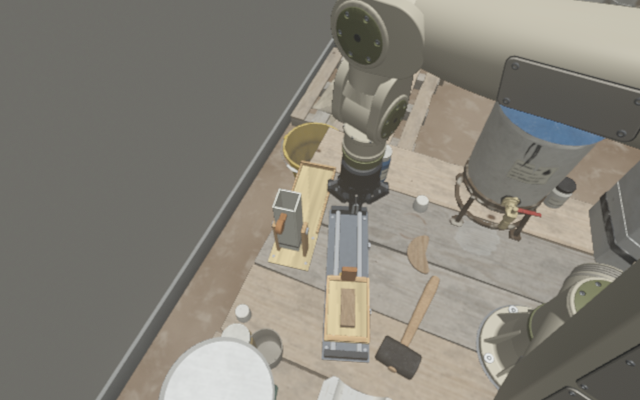

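```bash
python3 -c "
from workcell import env
print(env.hand_in())"
```

```text
the job is handed in; nothing more can be done
None
```

The job is done and handed in at about 23 s on the robot's clock. The hand-in reports no verdict, so this rests on my own last checks.

I pinched the paddle, tipped the holder to about 2.1 rad and waited until the wedge had slid into the tray. I then swung the holder back against its upright stop. I picked the wedge up across its width, laid it centred in the carrier bed and pushed the tab with shut fingers. The carrier snapped on into the next station by itself.

What the last checks showed:
- **Carrier:** travel is about 0.182 m, measured from two views (needed 0.170 to 0.188).
- **Wedge:** it lies lengthwise and level, within about 2 mm of the bed centre. In the last wrist view it was partly cut off by the picture edge, and the -12 mm reading from that view is an artefact. The scene camera gave about 0 mm.
- **Holder:** the paddle is back at its starting position to within about 1 mm, so the holder is upright.
- **Bystanders:** the blue jar and the big plug were found close to their starting pixels. In the last scene picture the arm partly hides the jar. I did not measure the small plug again; the arm never went near it.
- **Arm:** it is clear of everything.

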